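# Release the stage lock and slide the plate to its stop

## Task

Bring the well plate on the slide stage to its working position: press the big flat lock button on the carriage all the way down with the fingertips and, keeping it held down the whole way, slide the carriage along its rails until it rests against the end stop. Then let the button spring back up so that the carriage is locked there. Leave the plate lying in its nest and the vials and the bottle where they stand; pick nothing up.

Things in the scene. Friction and masses are not known exactly. Their poses are not given: they have to be found in the camera images.
- stage: Fixed slide stage: aluminium base 130 x 352 x 12 mm with two steel rods along its length. Origin at the centre of its underside, on the bench. Its y axis runs along the rails from the carriage's starting end towards the end stop; x across; z up. The carriage slides along +y.
- button_top (a point): Centre of the upper face of the lock button, a flat ribbed black paddle 46 mm (stage x) x 38 mm (stage y) on the rear end of the carriage. Released, its face is 50 mm above the bench (the carriage deck round it is at 40 mm); it sinks 5 mm when pressed. It travels with the carriage. Axes as the stage's.
- push_wall (a point): Middle of the top edge of the carriage's upright push wall, just ahead (+y) of the button: 56 mm wide (stage x), 7 mm thick, its top 77 mm above the bench, its rear face 22 mm ahead of the button's centre. Fingertips that press the button may push against this wall. Moves with the carriage.
- lock_button (a joint): Travel of the lock button, m: 0 up (its blade locks the carriage between teeth under the rail bar), 0.005 fully down; the carriage is free from 0.0035. A spring pushes it up: about 3.5 N to start it, 6 N fully down, then a hard stop.
- carriage (a joint): Position of the carriage along the rails, m: 0 at the start, growing towards the end stop. With the button down it needs about 1 to 2 N to slide; with the button up it is locked, with up to 2 mm of play. Let go on the way, the lock drops in again within 10 mm (20 mm in mid-travel). Resting against the stop, the button springs fully up behind the last tooth.
- carriage_front (a point): Middle of the carriage's front edge (its +y end). The carriage is an aluminium plate 142 x 162 x 10 mm, its underside 30 mm above the bench, with the plate's nest in front and the button behind. The button's centre is 136 mm behind this edge.
- stop_face (a point): Middle of the rubber bumper face of the end stop, a grey block 116 x 24 mm clamped across the rails with a small dark screw knob on top (63 mm above the bench; not the lock button). It is fixed, but clamped at a different place along the rail each time, 70 to 130 mm ahead of the carriage's front edge. Axes as the stage's. The carriage is home when its front edge meets this face.
- nest (a point): Centre of the floor of the plate's nest on the carriage (40 mm above the bench), framed by a 7 mm high rim.
- plate_mid (a point): Centre of the clear 96-well plate, 128 x 86 x 14 mm, lying loose in the nest on the carriage; 7 mm above the nest floor when seated.
- vial_a_mid (a point): Centre of a glass sample vial with a black cap, 27 mm in diameter, 62 mm tall, standing on the bench beyond the stage. Leave alone.
- vial_b_mid (a point): Centre of a glass sample vial with a white cap, 27 mm in diameter, 62 mm tall, standing on the bench beyond the stage. Leave alone.
- amber_mid (a point): Centre of a brown bottle, 60 mm in diameter, 120 mm tall, standing to the right of the stage. Leave alone.
There are look-alikes about, which are no part of the job. There is more than one size of the part that bears plate_mid; the job needs the larger.

How it is judged:
By the outcome, as a careful person would: the job done as asked, in the order asked, and still so for the second after the job is handed in, with the robot touching nothing.
It also fails if it takes over 37 s, if anything falls off the work surface, if the arm or the gripper's body presses on something with over 40 N, if the wrist force passes 120 N, or if a joint passes its speed limit or range.

## Robot

A 7-joint arm with a two-finger parallel gripper is mounted at the origin on a cart in front of the work surface, level with it; the furniture and walls round the work are solid. World frame = base frame: x ahead of the robot, y to its left, z up, the work surface at z = 0. Lengths are in m, angles in rad, forces in N, time in s.
With the tool pointing down it reaches from about 0.4 to 0.925 m from the base axis. Payload 4.1 kg.
Tool frame: the origin (TCP) lies midway between the tips of the shut fingers; the grasp point (between the pads) lies manip.grip_point_offset behind it (manip.grip_point_offset is the distance from the TCP to the grasp point, in m); z points along the fingers, y is the direction in which the jaws open and shut (so a half turn about z gives the same grasp; the last joint's range is limited). The gripper opens to 85 mm and grips with 20 to 120 N. Pads are 22 mm wide; open, the fingers measure 114 mm over their backs; the gripper's body (76 mm by 85 mm) begins 54 mm behind the grasp point. The pads swing forward as they close: fully open they stand 13 mm farther back than shut.
Start: joints at [1.114, 0.398, 0.045, 1.537, -0.019, 1.207, -0.051], TCP at [0.228, -0.609, 0.231] pointing down, gripper open.
Joint ranges: [-2.82, 2.82], [-0.49, 2.23], [-1.37, 1.46], [0, 2.46], [-1.36, 4.5], [0.23, 2], [-2.94, 2.94]. Speed limits (rad/s): [2.57, 2.57, 3.14, 3.14, 3.14, 3.14, 3.14].

## Interface

Orientations are given as a 3x3 rotation matrix whose columns are the frame's x, y, z axes.
In Python, from bench import manip, viewer, spotter gives the robot as it stands.
- The arm moves only by the tool move_arm, never from a script. Its argument "steps" is a list of rows, each an object with "hand": the finger opening in cm, from 0 to 8.54; "delta_pos": the shift along the tool's x, y, z in cm, a list of three; "spin": the turn about the tool's z in degrees. A call has exactly 5 rows; each row shifts and turns the pose as measured when the row begins, along the tool's axes as they then stand; what a row does not reach is not made up. A row lasts 1/12 s, in which the tool goes at most 41.7 mm and 7.16 degrees, less where a joint would pass 70% of its speed; a pose out of reach is approached as far as the arm can. A call is refused whole if a number of a shift passes 4.17 or a number of a turn 7.16, either way. A call with a gripper value outside its range is refused whole. The fingers move at their own pace and stop on an object; the grip force is fixed at half the most. Time passes only in rows, so rows that do not move let the fingers close, or fill a call up. It gives the time, the measured TCP pose, the force and the opening at its end, in the units of the state.
- manip.get_obs(): the state, without advancing time (a new reading comes with each control period).
- viewer.get_image(name): name is "scene" or "side" or "wrist"; returns a dict with "img" (384x512x3 uint8, red, green, blue), "z_map" (384x512 float32, m along the optical axis (not along the pixel's ray), 0 where there is no reading), "intrinsics" (3x3 intrinsics, pixels), "k1" (the pictures are not rectified: a ray, as slopes to the right and down, at radius r is drawn at 1 + k1 r^2 times it, then the intrinsics apply), "world_to_cam" (4x4, takes a point from world to camera coordinates); the wrist camera has in their place "hand_eye" (4x4, takes a point from camera to tool coordinates, whose origin is the TCP and whose axes are the flange's). Camera axes: x right, y down, z forward; pixel columns grow to the right and rows downward; lengths in m; the calibration is good to about 2 mm. A picture is of the moment at which its call begins: read the wrist's pose just before it.
- manip.hand_in(): hands the job in, once; it reports no verdict.
Trained networks look in a picture, given as the dict that the camera call returned (one of the last four; its "shot" number tells which), for a name from the list of things; names that differ only in an ending like _2 or _b are one class to them, and where a whole thing is asked for, a point or a joint stands for the part that bears it (a point fixed in the world has none). Each returns a list of dicts, best first, with "conf" (0 to 1); they miss things now and then, are a little off and sometimes report something else, mostly with a low value. They report only what shows in the picture. A call takes as long as a camera call. They do not tell look-alikes from the thing itself.
- spotter.look_for(picture, name): "centre" ([x, y, z] in m, in the coordinates of the camera as it stood for that picture, good to about 4 mm: the middle of the surface that is visible of it).
The state is a dict: "time_s": time; "q": joint angles; "dq": joint speeds; "joint_efforts": joint torques, N m; "tcp_pos": TCP position; "tool_rot": TCP orientation; "contact_force": force on the tool from outside, world axes, zero at the start; "torque": the same for the moment, N m; "grip_width": finger opening in m.
Only numpy, scipy, OpenCV 4.12 (cv2) and the standard library are available. Lean on these libraries where they do the work, as an engineer would, in place of code of your own. Each camera call takes 0.05 s, during which the arm holds its last target.

## Working session

There is one attempt and no reset: what is moved stays moved. The work goes in short steps, Python scripts to look and compute and a tool call to move; the robot and the scene stay as the last step left them, time stands still between calls to the robot, and variables do not carry over. Pictures are saved under pics/ and viewed, and the job is handed in when it is done.

Besides the shell and the picture viewer there is one more tool, called after "Request:" as name(argument=value, ...) on one line, values as JSON. move_arm: Moves the arm, as the interface text tells. Its arguments: {"type":"object","properties":{"steps":{"type":"array","items":{"type":"object","properties":{"hand":{"type":"number"},"delta_pos":{"type":"array","items":{"type":"number"}},"spin":{"type":"number"}}}}},"required":["steps"]}

```bash
ls; mkdir -p pics
cat > h.py <<'E'
import numpy as np, cv2
from bench import manip, viewer, spotter
def save(p,n): cv2.imwrite('pics/'+n, cv2.cvtColor(p['img'],cv2.COLOR_RGB2BGR))
def cam2world(p,c,obs=None):
    c=np.asarray(c)
    if 'world_to_cam' in p:
        return (np.linalg.inv(p['world_to_cam'])@np.r_[c,1])[:3]
    t=(np.asarray(p['hand_eye'])@np.r_[c,1])[:3]
    return np.asarray(obs['tcp_pos'])+np.asarray(obs['tool_rot'])@t
def pix(p,u,v,obs=None):
    K=np.asarray(p['intrinsics']);k=p['k1']
    z=p['z_map'][int(v),int(u)]
    d=np.array([(u-K[0,2])/K[0,0],(v-K[1,2])/K[1,1]]);s=d.copy()
    for _ in range(20): s=d/(1+k*(s@s))
    return cam2world(p,np.r_[s*z,z],obs)
def proj(p,w):
    K=np.asarray(p['intrinsics']);c=(p['world_to_cam']@np.r_[w,1])[:3]
    s=c[:2]/c[2]; s=s*(1+p['k1']*(s@s)); return K[:2,:2]@s+K[:2,2]
E
python3 - <<'E'
from h import *
o=manip.get_obs();print(o)
print(manip.grip_point_offset)
for n in ['scene','side']:
    p=viewer.get_image(n);save(p,n+'0.png')
    for k in ['button_top','push_wall','carriage_front','stop_face','nest','plate_mid','stage','vial_a_mid','amber_mid']:
        try:
            for r in spotter.look_for(p,k): 
                w=cam2world(p,r['centre']);print(n,k,round(r['conf'],2),w.round(3),proj(p,w).round())
        except Exception as e: print(k,e)
print(manip.get_obs()['time_s'])
E
```

```text
pics
{'time_s': 0.0, 'q': array([ 1.11403638,  0.39917671,  0.04503717,  1.53784798, -0.01870221,
        1.20690456, -0.05070232]), 'dq': array([-0.00014069,  0.00221197,  0.00057539,  0.00124801, -0.00020394,
       -0.00053584, -0.00119539]), 'joint_efforts': array([ 3.80271504e-04, -4.75134051e+01,  1.36458579e+00, -2.54226583e+01,
        1.16392836e-02,  9.43029765e-03, -5.31650798e-06]), 'tcp_pos': array([ 0.22741782, -0.60825607,  0.23028765]), 'tool_rot': array([[ 9.36646239e-01,  3.50275885e-01, -7.92352457e-04],
       [ 3.50276757e-01, -9.36644625e-01,  1.74347708e-03],
       [-1.31454693e-04, -1.91056390e-03, -9.99998166e-01]]), 'contact_force': array([-0.62236331, -0.66620389, -0.23714856]), 'torque': array([ 0.01224744, -0.06275342, -0.02032205]), 'grip_width': 0.08542680157715837}
0.0187
scene button_top 0.51 [ 0.532 -0.071  0.052] [267. 196.]
scene push_wall 0.69 [ 0.519 -0.032  0.041] [262. 211.]
scene carriage_front 0.68 [ 0.519 -0.033  0.043] [262. 210.]
scene stop_face 0.94 [0.523 0.168 0.042] [202. 261.]
scene nest 0.94 [ 0.513 -0.029  0.039] [263. 213.]
scene 
[... 388 characters left out ...]
op 0.29 [ 0.538 -0.053  0.043] [245. 211.]
side push_wall 0.94 [ 0.54  -0.057  0.041] [246. 213.]
side carriage_front 0.9 [ 0.542 -0.051  0.042] [247. 211.]
side carriage_front 0.73 [ 0.541 -0.065  0.052] [247. 212.]
side carriage_front 0.56 [0.634 0.138 0.036] [276. 173.]
side stop_face 0.63 [0.529 0.149 0.04 ] [243. 170.]
side nest 0.78 [ 0.541 -0.052  0.035] [247. 213.]
side plate_mid 0.59 [0.532 0.024 0.052] [243. 191.]
side plate_mid 0.58 [ 0.359 -0.035  0.014] [183. 215.]
side stage 0.86 [ 0.539 -0.041  0.035] [246. 211.]
side vial_a_mid 0.66 [0.637 0.138 0.036] [277. 173.]
side amber_mid 0.59 [ 0.55  -0.305  0.077] [250. 277.]
side amber_mid 0.37 [ 0.654 -0.006  0.037] [286. 202.]
1.0
```

View pics/scene0.png

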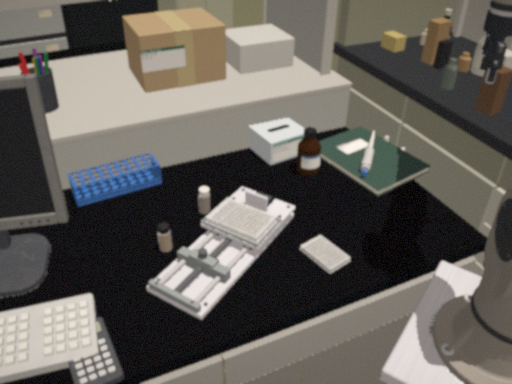

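View pics/side0.png

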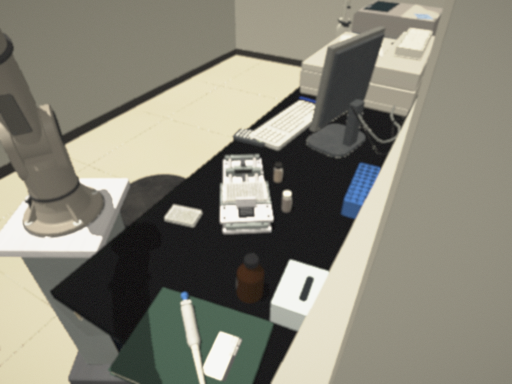

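Run:
```python
from h import *
import pickle
P={n:viewer.get_image(n) for n in ['scene','side']}
pickle.dump(P,open('P.pkl','wb'))
a=P['side']['img'][140:250,200:310];b=P['scene']['img'][170:320,140:310]
a=cv2.resize(a,None,fx=5,fy=5,interpolation=2);b=cv2.resize(b,None,fx=4.4,fy=4.4,interpolation=2)
cv2.imwrite('pics/ca.png',a[...,::-1]);cv2.imwrite('pics/cb.png',b[:600,:,::-1])
print(manip.get_obs()['time_s'])
```

```text
1.1
```

View pics/ca.png

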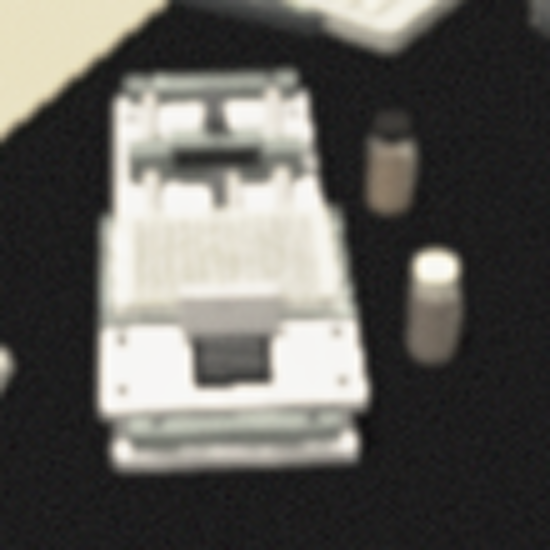

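View pics/cb.png

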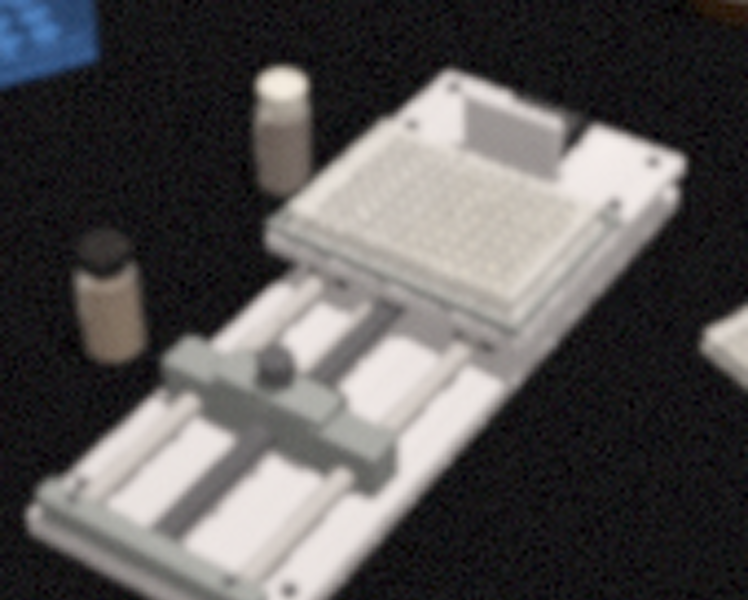

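Run:
```python
from h import *
import pickle
P=pickle.load(open('P.pkl','rb'))
def cloud(p):
    K=np.asarray(p['intrinsics']);v,u=np.mgrid[:384,:512];z=p['z_map']
    m=z>0;pt=np.stack([u[m],v[m]],-1).astype(float)
    d=np.c_[(pt[:,0]-K[0,2])/K[0,0],(pt[:,1]-K[1,2])/K[1,1]];s=d.copy()
    for _ in range(20): s=d/(1+p['k1']*(s**2).sum(1,keepdims=True))
    c=np.c_[s*z[m][:,None],z[m],np.ones(m.sum())]
    return (c@np.linalg.inv(p['world_to_cam']).T)[:,:3],p['img'][m],pt
for n in P:
    w,col,pt=cloud(P[n])
    m=(w[:,0]>.4)&(w[:,0]<.62)&(w[:,1]>-.2)&(w[:,1]<.33)
    w,col,pt=w[m],col[m].astype(int),pt[m]
    print(n,m.sum(),'bench z',np.median(w[w[:,2]<.01,2]))
    h=np.histogram(w[:,2],bins=np.arange(-.01,.1,.005));print(h[0])
    A=(w[:,2]>.004)&(w[:,2]<.1)
    r=cv2.minAreaRect(w[A][:,:2].astype(np.float32)*1000);print('all',r)
    D=(w[:,2]>.033)&(w[:,2]<.046)&(w[:,1]<.09)
    r=cv2.minAreaRect(w[D][:,:2].astype(np.float32)*1000);print('deck',r)
    dark=(w[:,2]>.04)&(col.max(1)<90)&(w[:,1]<.0)
    print('dark',dark.sum(),w[dark].mean(0),w[dark].min(0),w[dark].max(0))
    W=(w[:,2]>.062)&(w[:,1]<.02); print('wall',W.sum(),w[W].mean(0),w[W].min(0),w[W].max(0))
    S=(w[:,2]>.03)&(w[:,1]>.1)&(w[:,2]<.07);print('stop',S.sum(),w[S].mean(0),w[S].min(0),w[S].max(0))
for (u,v) in [(233,345),(233,358),(233,370),(205,372),(262,370)]:
    print(pix(P['side'],200+u/5,140+v/5).round(4))
```

```text
scene 20513 bench z 0.0007342038264219197
[  70 2785 7850  335 2470  263  573  907  258  480  845  583  935  805
   91   47   43   63    0    0    0]
all ((509.95751953125, 64.96414184570312), (524.5733032226562, 217.5963897705078), 89.32237243652344)
deck ((536.0535278320312, -4.2808685302734375), (143.50921630859375, 165.90428161621094), 3.559619903564453)
dark 36 [ 0.53045852 -0.07168129  0.05133137] [ 0.51717192 -0.08158258  0.04811004] [ 0.56264242 -0.05780119  0.0546327 ]
wall 173 [ 0.53628481 -0.03260516  0.07170696] [ 0.50856224 -0.04013325  0.06216215] [ 0.56549545 -0.02861514  0.07983188]
stop 774 [0.521407   0.16805599 0.04177459] [0.46421233 0.10049415 0.03000767] [0.5850616  0.25649703 0.06657248]
side 8074 bench z 0.0008024683896504237
[   0 1246 3322   92  444  125  193  324  140  312  562  273  636  269
   37   29   34   36    0    0    0]
all ((508.79193115234375, 65.28053283691406), (216.92799377441406, 526.8118286132812), 0.06464578956365585)
deck ((537.5997924804688, -7.793304443359375), (141.58233642578125, 162.65223693847656), 2.5780134201049805)
dark 46 [ 0.53855304 -0.07111387  0.05077897] [ 0.52069756 -0.08358006  0.04763768] [ 0.55623533 -0.04670308  0.05374968]
wall 108 [ 0.5396916  -0.03765093  0.07174584] [ 0.51237689 -0.04303352  0.06241057] [ 0.56450771 -0.03157172  0.07918162]
stop 291 [0.5266879  0.15851453 0.04131569] [0.46828253 0.10429027 0.03001183] [0.58308723 0.25410566 0.06430758]
[ 0.5414 -0.0527  0.051 ]
[ 0.5415 -0.0628  0.0504]
[ 0.5415 -0.0701  0.0481]
[ 0.5265 -0.0735  0.0498]
[ 0.5572 -0.0725  0.0503]
```

```bash
cat > plan.py <<'E'
from h import *
import sys
def plan(tgt,yaw,n=5,vmax=4.0,smax=7.0,obs=None):
    "tgt world m, yaw of tool x in deg"
    o=obs or manip.get_obs();p=np.array(o['tcp_pos']);R=np.array(o['tool_rot']);out=[]
    f=o['contact_force'];print('t',round(o['time_s'],2),'tcp',p.round(4),'yaw',round(np.degrees(np.arctan2(R[1,0],R[0,0])),2),'F',np.round(f,1),'g',round(o['grip_width'],4))
    for i in range(n):
        d=R.T@(np.array(tgt)-p)*100;L=np.linalg.norm(d)
        if L>vmax:d*=vmax/L
        y=np.degrees(np.arctan2(R[1,0],R[0,0]));s=-((yaw-y+180)%360-180);s=float(np.clip(s,-smax,smax))
        d=d.round(2);s=round(s,1);out.append((d.tolist(),s))
        p=p+R@d/100;a=np.radians(s);R=R@np.array([[np.cos(a),-np.sin(a),0],[np.sin(a),np.cos(a),0],[0,0,1]])
    for r in out:print(r)
    print('end',p.round(4))
E
python3 -c "
from plan import *
plan([.54,-.06,.17],93.2,n=18)"
```

```text
t 1.1 tcp [ 0.2277 -0.6089  0.2314] yaw 20.5 F [-0.4 -1.2 -0.3] g 0.0853
([3.06, -2.55, 0.39], -7.0)
([3.34, -2.16, 0.39], -7.0)
([3.58, -1.74, 0.39], -7.0)
([3.77, -1.29, 0.39], -7.0)
([3.9, -0.82, 0.39], -7.0)
([3.97, -0.34, 0.38], -7.0)
([3.98, 0.15, 0.39], -7.0)
([3.93, 0.63, 0.38], -7.0)
([3.82, 1.11, 0.39], -7.0)
([3.66, 1.57, 0.38], -7.0)
([3.44, 2.0, 0.39], -2.7)
([3.34, 2.16, 0.38], 0.0)
([3.35, 2.16, 0.39], 0.0)
([3.35, 2.16, 0.38], 0.0)
([3.34, 2.16, 0.39], 0.0)
([2.88, 1.86, 0.33], 0.0)
([-0.0, -0.0, 0.0], 0.0)
([-0.0, -0.0, 0.0], 0.0)
end [ 0.54 -0.06  0.17]
```

Candidates, in the close crops: the lock button is the ribbed black paddle behind the push wall (side 247,212; scene about 268,197). Its look-alikes are the stop's screw knob (scene 202,253; side about 243,171) and the black vial cap (scene 164,228). For the plate, the small white one on the bench (scene 327,255) is the decoy, and the one in the nest is the larger. I choose the paddle on the carriage.

Request:
move_arm(steps=[{"hand": 0, "delta_pos": [3.1, -2.5, 0.2], "spin": -7}, {"hand": 0, "delta_pos": [3.3, -2.2, 0.2], "spin": -7}, {"hand": 0, "delta_pos": [3.6, -1.7, 0.2], "spin": -7}, {"hand": 0, "delta_pos": [3.8, -1.3, 0.2], "spin": -7}, {"hand": 0, "delta_pos": [3.9, -0.8, 0.2], "spin": -7}])

```text
time_s: 1.52
tcp_pos: [0.3205, -0.4403, 0.2197]
tool_rot: [[0.563, 0.826, -0.004], [0.826, -0.563, -0.009], [-0.01, 0.002, -1.0]]
contact_force: [1.2, 0.7, 0.2]
grip_width: 0.0258
```

```bash
python3 -c "
from plan import *
plan([.54,-.06,.17],93.2,n=14)"
```

```text
t 1.52 tcp [ 0.3205 -0.4403  0.2197] yaw 55.73 F [1.2 0.7 0.2] g 0.0258
([3.97, -0.3, 0.41], -7.0)
([3.97, 0.19, 0.41], -7.0)
([3.92, 0.67, 0.41], -7.0)
([3.81, 1.14, 0.41], -7.0)
([3.64, 1.6, 0.41], -7.0)
([3.42, 2.03, 0.41], -2.5)
([3.33, 2.18, 0.41], 0.0)
([3.33, 2.18, 0.41], 0.0)
([3.33, 2.18, 0.41], 0.0)
([3.33, 2.18, 0.4], 0.0)
([3.32, 2.19, 0.41], 0.0)
([0.17, 0.1, 0.02], 0.0)
([-0.0, 0.0, -0.0], 0.0)
([-0.0, 0.0, -0.0], 0.0)
end [ 0.54 -0.06  0.17]
```

Tracks well.

Request:
move_arm(steps=[{"hand": 0, "delta_pos": [4.0, -0.3, 0.4], "spin": -7}, {"hand": 0, "delta_pos": [4.0, 0.2, 0.4], "spin": -7}, {"hand": 0, "delta_pos": [3.9, 0.7, 0.4], "spin": -7}, {"hand": 0, "delta_pos": [3.8, 1.1, 0.4], "spin": -7}, {"hand": 0, "delta_pos": [3.6, 1.6, 0.4], "spin": -7}])

```text
time_s: 1.93
tcp_pos: [0.4223, -0.2598, 0.1988]
tool_rot: [[-0.027, 1.0, -0.001], [1.0, 0.027, -0.014], [-0.014, -0.001, -1.0]]
contact_force: [0.6, -0.7, -1.1]
grip_width: -0.0
```

```bash
python3 -c "
from plan import *
plan([.54,-.07,.17],93.2,n=8)"
```

```text
t 1.93 tcp [ 0.4223 -0.2598  0.1988] yaw 91.57 F [ 0.6 -0.7 -1.1] g -0.0
([3.32, 2.18, 0.46], -1.6)
([3.26, 2.28, 0.46], -0.0)
([3.26, 2.27, 0.47], -0.0)
([3.26, 2.28, 0.46], -0.0)
([3.26, 2.28, 0.47], -0.0)
([2.04, 1.42, 0.29], -0.0)
([-0.0, 0.0, -0.0], -0.0)
([-0.0, 0.0, -0.0], -0.0)
end [ 0.54 -0.07  0.17]
```

Request:
move_arm(steps=[{"hand": 0, "delta_pos": [3.3, 2.2, 0.4], "spin": -1.6}, {"hand": 0, "delta_pos": [3.3, 2.3, 0.4], "spin": 0}, {"hand": 0, "delta_pos": [3.3, 2.3, 0.4], "spin": 0}, {"hand": 0, "delta_pos": [3.3, 2.3, 0.4], "spin": 0}, {"hand": 0, "delta_pos": [3.2, 2.2, 0.4], "spin": 0}])

```text
time_s: 2.35
tcp_pos: [0.5293, -0.0831, 0.1776]
tool_rot: [[-0.06, 0.998, 0.004], [0.998, 0.06, -0.017], [-0.017, 0.003, -1.0]]
contact_force: [0.7, -0.9, -0.7]
grip_width: 0.0003
```

```bash
python3 -c "
from plan import *
import pickle
plan([.54,-.07,.14],93.2,n=5)
o=manip.get_obs();p=viewer.get_image('wrist');save(p,'w1.png');s=viewer.get_image('side');pickle.dump((o,p,s),open('W.pkl','wb'))
cv2.imwrite('pics/s1.png',cv2.resize(s['img'][100:260,160:360],None,fx=4,fy=3.75)[:600,:,::-1])
for k in ['button_top','push_wall','stop_face']:
  for r in spotter.look_for(p,k): print(k,r['conf'],cam2world(p,r['centre'],o).round(4))
"
```

```text
t 2.35 tcp [ 0.5293 -0.0831  0.1776] yaw 93.42 F [ 0.7 -0.9 -0.7] g 0.0003
([1.27, 1.11, 3.63], 0.2)
([0.04, 0.03, 0.11], 0.0)
([-0.0, -0.0, 0.0], 0.0)
([-0.0, -0.0, 0.0], 0.0)
([-0.0, -0.0, 0.0], 0.0)
end [ 0.54 -0.07  0.14]
button_top 0.62 [ 0.5404 -0.0609  0.05  ]
button_top 0.6 [ 0.5402 -0.0415  0.0417]
push_wall 0.76 [ 0.5393 -0.0446  0.0411]
push_wall 0.45 [ 0.5387 -0.0562  0.0508]
stop_face 0.4 [0.5427 0.0875 0.0283]
```

View pics/w1.png

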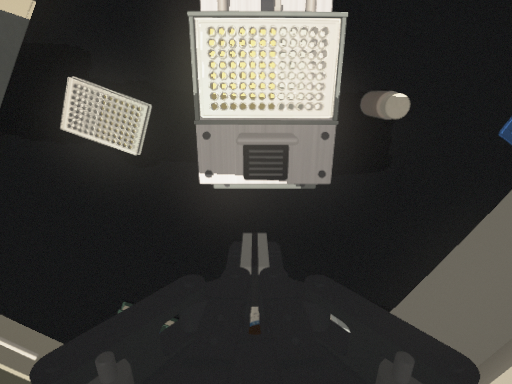

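View pics/s1.png

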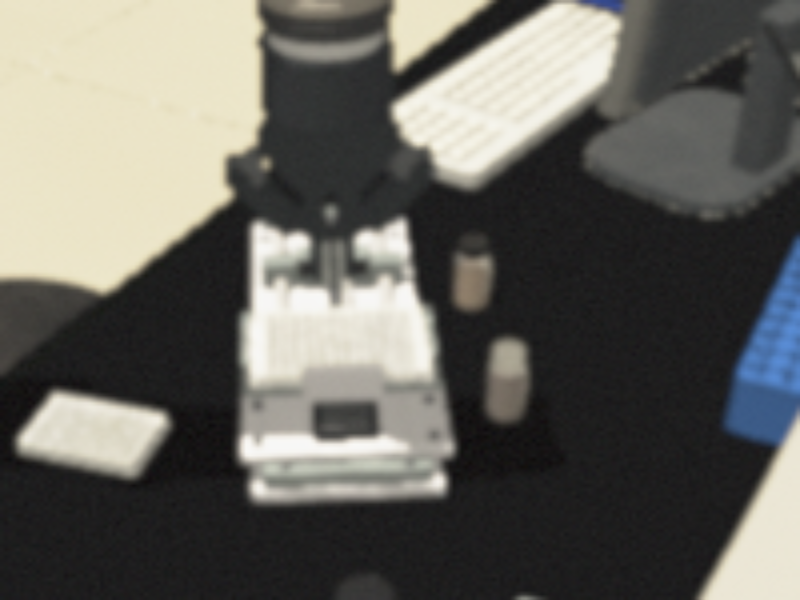

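```bash
python3 -c "
from h import *
import pickle
o,p,s=pickle.load(open('W.pkl','rb'))
for u,v in [(207,135),(209,173),(325,135),(321,173),(266,162),(245,148),(287,148),(244,178),(288,178),(240,138),(296,138),(267,135),(267,141),(200,178),(330,178)]: print(u,v,pix(p,u,v,o).round(4))
c=p['img'][100:200,180:360];cv2.imwrite('pics/wc.png',cv2.resize(c,None,fx=4.4,fy=4.4,interpolation=2)[...,::-1])
"
```

```text
207 135 [ 0.4796 -0.0377  0.0426]
209 173 [ 0.4819 -0.0772  0.0421]
325 135 [ 0.5983 -0.0304  0.043 ]
321 173 [ 0.5997 -0.0698  0.0435]
266 162 [ 0.5405 -0.0598  0.0514]
245 148 [ 0.5187 -0.047   0.0512]
287 148 [ 0.5603 -0.0447  0.0503]
244 178 [ 0.5192 -0.0781  0.0505]
288 178 [ 0.566  -0.0783  0.0401]
240 138 [ 0.5144 -0.0338  0.0781]
296 138 [ 0.5639 -0.031   0.0765]
267 135 [ 0.5389 -0.0317  0.0617]
267 141 [ 0.5382 -0.0348  0.0793]
200 178 [ 0.4723 -0.0834  0.0418]
330 178 [ 0.6111 -0.0757  0.0399]
```

View pics/wc.png

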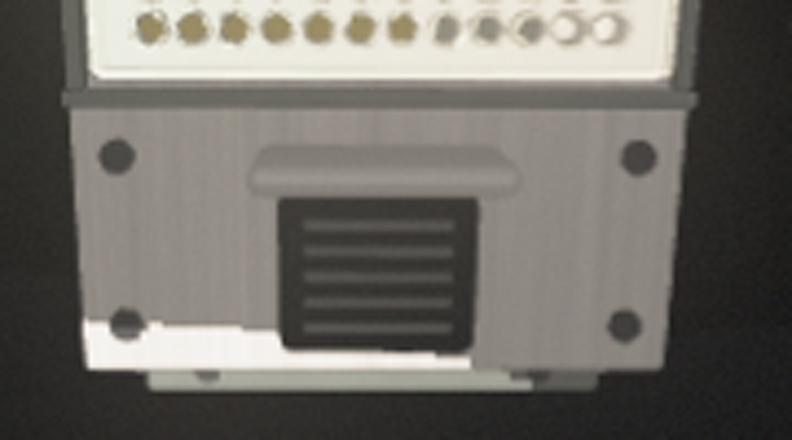

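```bash
python3 -c "
from plan import *
plan([.540,-.055,.075],93.5,n=5,vmax=3.0)"
```

```text
t 2.6 tcp [ 0.5281 -0.0855  0.1773] yaw 93.43 F [-0.   0.   0.2] g 0.0002
([0.88, 0.38, 2.84], -0.1)
([0.88, 0.38, 2.84], 0.0)
([0.88, 0.38, 2.84], 0.0)
([0.51, 0.23, 1.66], 0.0)
([-0.0, -0.0, -0.0], 0.0)
end [ 0.54  -0.055  0.075]
```

Request:
move_arm(steps=[{"hand": 0, "delta_pos": [1.2, 0.5, 2.0], "spin": 0}, {"hand": 0, "delta_pos": [1.2, 0.5, 2.5], "spin": 0}, {"hand": 0, "delta_pos": [0.7, 0.3, 2.8], "spin": 0}, {"hand": 0, "delta_pos": [0.1, 0.1, 2.0], "spin": 0}, {"hand": 0, "delta_pos": [0, 0, 0.8], "spin": 0}])

```text
time_s: 3.02
tcp_pos: [0.5423, -0.0673, 0.0768]
tool_rot: [[-0.04, 0.999, 0.011], [0.999, 0.04, -0.026], [-0.027, 0.01, -1.0]]
contact_force: [-1.6, -0.4, 0.2]
grip_width: 0.0001
```

```bash
python3 -c "
from plan import *
plan([.540,-.055,.055],93.5,n=5,vmax=1.0)
s=viewer.get_image('side');cv2.imwrite('pics/s2.png',cv2.resize(s['img'][100:260,160:360],None,fx=4,fy=3.75)[:600,:,::-1])
p=viewer.get_image('wrist');save(p,'w2.png')
"
```

```text
t 3.02 tcp [ 0.5423 -0.0673  0.0768] yaw 92.27 F [-1.6 -0.4  0.2] g 0.0001
([0.52, -0.08, 0.85], -1.2)
([0.51, -0.07, 0.86], -0.0)
([0.27, -0.04, 0.43], -0.0)
([-0.0, 0.0, 0.0], -0.0)
([-0.0, 0.0, 0.0], -0.0)
end [ 0.54  -0.055  0.055]
```

View pics/s2.png

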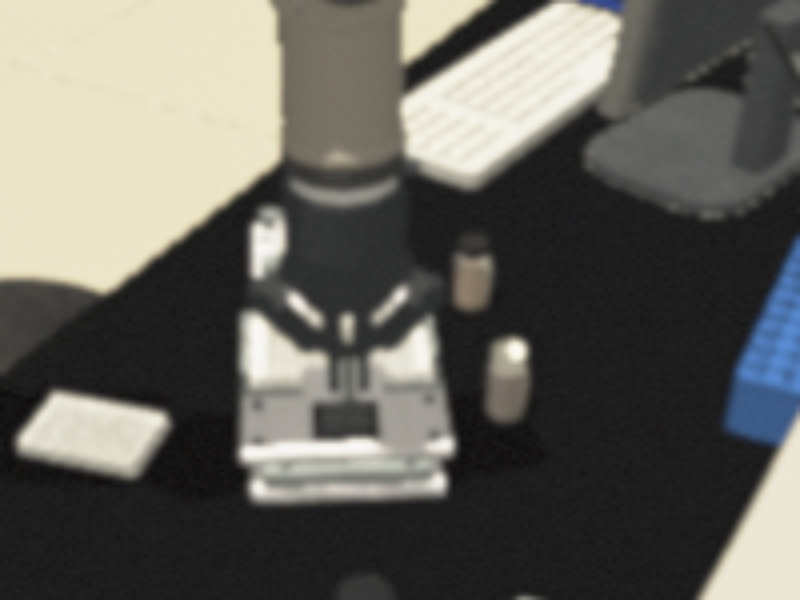

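View pics/w2.png

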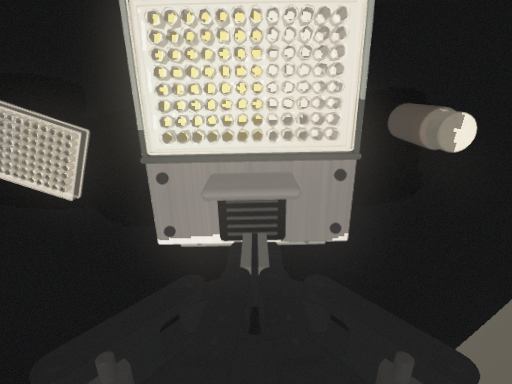

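Request:
move_arm(steps=[{"hand": 0, "delta_pos": [0.6, -0.1, 0.5], "spin": -1.2}, {"hand": 0, "delta_pos": [0.5, -0.1, 0.5], "spin": 0}, {"hand": 0, "delta_pos": [0.3, 0, 0.5], "spin": 0}, {"hand": 0, "delta_pos": [0.1, 0, 0.4], "spin": 0}, {"hand": 0, "delta_pos": [0, 0, 0.4], "spin": 0}])

```text
time_s: 3.53
tcp_pos: [0.543, -0.0554, 0.058]
tool_rot: [[-0.056, 0.998, 0.02], [0.998, 0.057, -0.029], [-0.03, 0.019, -0.999]]
contact_force: [-0.5, -0.7, 0.5]
grip_width: 0.0002
```

```bash
python3 -c "
from plan import *
plan([.540,-.055,.042],93.5,n=3,vmax=1.0)
"
```

```text
t 3.53 tcp [ 0.543  -0.0554  0.058 ] yaw 93.23 F [-0.5 -0.7  0.5] g 0.0002
([0.07, -0.2, 0.98], -0.3)
([0.04, -0.13, 0.61], 0.0)
([-0.0, -0.0, 0.0], 0.0)
end [ 0.54  -0.055  0.042]
```

Request:
move_arm(steps=[{"hand": 0, "delta_pos": [0, -0.2, 0.4], "spin": 0}, {"hand": 0, "delta_pos": [0, -0.1, 0.4], "spin": 0}, {"hand": 0, "delta_pos": [0, 0, 0.4], "spin": 0}, {"hand": 0, "delta_pos": [0, 0, 0.4], "spin": 0}, {"hand": 0, "delta_pos": [0, 0, 0.4], "spin": 0}])

```text
time_s: 3.95
tcp_pos: [0.5413, -0.0566, 0.0444]
tool_rot: [[-0.055, 0.998, 0.019], [0.998, 0.056, -0.035], [-0.036, 0.017, -0.999]]
contact_force: [-16.9, 0.5, 48.7]
grip_width: -0.0
```

```bash
python3 -c "
from plan import *
plan([.540,-.055,.042],93.5,n=1,vmax=1.0)
"
```

```text
t 3.95 tcp [ 0.5413 -0.0566  0.0444] yaw 93.15 F [-16.9   0.5  48.7] g -0.0
([0.17, -0.13, 0.23], -0.3)
end [ 0.54  -0.055  0.042]
```

Request:
move_arm(steps=[{"hand": 0, "delta_pos": [0.2, -0.1, 0.25], "spin": 0}, {"hand": 0, "delta_pos": [0.4, 0, 0.2], "spin": 0}, {"hand": 0, "delta_pos": [0.6, 0, 0.2], "spin": 0}, {"hand": 0, "delta_pos": [0.7, 0, 0.2], "spin": 0}, {"hand": 0, "delta_pos": [0.7, 0, 0.2], "spin": 0}])

```text
time_s: 4.37
tcp_pos: [0.5401, -0.0392, 0.0449]
tool_rot: [[-0.047, 0.999, 0.017], [0.997, 0.048, -0.052], [-0.053, 0.015, -0.998]]
contact_force: [-8.7, -1.3, 21.6]
grip_width: -0.0005
```

```bash
python3 -c "
from plan import *
plan([.540,-.055,.042],93.5,n=1,vmax=1.0)
p=viewer.get_image('wrist');save(p,'w3.png')
"
```

```text
t 4.37 tcp [ 0.5401 -0.0392  0.0449] yaw 92.68 F [-8.7 -1.3 21.6] g -0.0005
([-0.97, -0.06, 0.23], -0.8)
end [ 0.54   -0.049   0.0431]
```

View pics/w3.png

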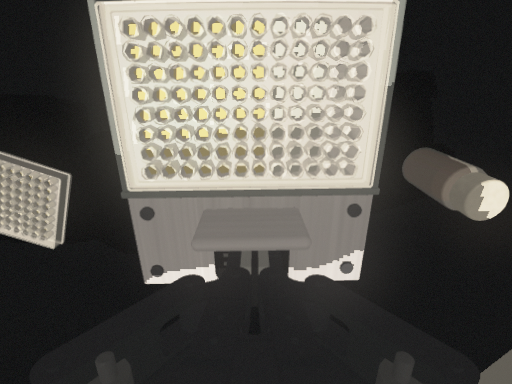

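Run:
```python
from h import *
import pickle
P=pickle.load(open('P.pkl','rb'))
yh=np.array([-np.sin(np.radians(3.5)),np.cos(np.radians(3.5))]);xh=np.array([yh[1],-yh[0]]);b=np.array([.5405,-.061])
for n in P:
    p=P[n];pts=[]
    for v in range(140,330):
        for u in range(130,320):
            if p['z_map'][v,u]>0:
                w=pix(p,u,v)
                s=(w[:2]-b)@yh-.136;t=(w[:2]-b)@xh
                if .05<s<.175 and abs(t)<.056 and .042<w[2]<.07: pts.append((s,t,w[2]))
    a=np.array(pts);print(n,len(a));print(np.histogram(a[:,0],bins=np.arange(.05,.18,.005)))
```

```text
scene 312
(array([  0,   0,   0,   0,   8,  26,  54,  76, 103,  45,   0,   0,   0,
         0,   0,   0,   0,   0,   0,   0,   0,   0,   0,   0,   0]), array([0.05 , 0.055, 0.06 , 0.065, 0.07 , 0.075, 0.08 , 0.085, 0.09 ,
       0.095, 0.1  , 0.105, 0.11 , 0.115, 0.12 , 0.125, 0.13 , 0.135,
       0.14 , 0.145, 0.15 , 0.155, 0.16 , 0.165, 0.17 , 0.175]))
side 117
(array([ 0,  0,  0,  1, 18, 40, 26, 24,  8,  0,  0,  0,  0,  0,  0,  0,  0,
        0,  0,  0,  0,  0,  0,  0,  0]), array([0.05 , 0.055, 0.06 , 0.065, 0.07 , 0.075, 0.08 , 0.085, 0.09 ,
       0.095, 0.1  , 0.105, 0.11 , 0.115, 0.12 , 0.125, 0.13 , 0.135,
       0.14 , 0.145, 0.15 , 0.155, 0.16 , 0.165, 0.17 , 0.175]))
```

Request:
move_arm(steps=[{"hand": 0, "delta_pos": [0.7, 0, 0.2], "spin": -0.5}, {"hand": 0, "delta_pos": [0.8, 0, 0.2], "spin": -0.3}, {"hand": 0, "delta_pos": [0.8, 0, 0.2], "spin": 0}, {"hand": 0, "delta_pos": [0.8, 0, 0.2], "spin": 0}, {"hand": 0, "delta_pos": [0.7, 0, 0.2], "spin": 0}])

```text
time_s: 4.83
tcp_pos: [0.5383, -0.0072, 0.045]
tool_rot: [[-0.055, 0.998, 0.014], [0.996, 0.056, -0.07], [-0.071, 0.01, -0.997]]
contact_force: [-7.0, -1.5, 22.2]
grip_width: -0.0003
```

```bash
python3 -c "
from plan import *
plan([.530,.07,.042],93.5,n=1,vmax=1.0)
"
```

```text
t 4.83 tcp [ 0.5383 -0.0072  0.045 ] yaw 93.16 F [-7.  -1.5 22.2] g -0.0003
([1.0, -0.05, -0.03], -0.3)
end [0.5372 0.0028 0.0446]
```

Request:
move_arm(steps=[{"hand": 0, "delta_pos": [0.6, 0, 0.2], "spin": 0}, {"hand": 0, "delta_pos": [0.6, 0, 0.2], "spin": 0}, {"hand": 0, "delta_pos": [0.5, 0, 0.2], "spin": 0}, {"hand": 0, "delta_pos": [0.4, 0, 0.2], "spin": 0}, {"hand": 0, "delta_pos": [0.4, 0, 0.2], "spin": 0}])

```text
time_s: 5.25
tcp_pos: [0.5371, 0.0132, 0.0451]
tool_rot: [[-0.051, 0.999, 0.011], [0.995, 0.052, -0.086], [-0.087, 0.007, -0.996]]
contact_force: [-6.1, -1.0, 20.5]
grip_width: 0.0004
```

```bash
python3 -c "
from plan import *
plan([.530,.07,.042],93.5,n=1,vmax=1.0)
p=viewer.get_image('scene');cv2.imwrite('pics/c4.png',cv2.resize(p['img'][170:320,140:310],None,fx=4,fy=4,interpolation=2)[:,:,::-1])
p=viewer.get_image('wrist');save(p,'w4.png')
"
```

```text
t 5.25 tcp [0.5371 0.0132 0.0451] yaw 92.95 F [-6.1 -1.  20.5] g 0.0004
([1.0, -0.07, -0.03], -0.6)
end [0.5359 0.0231 0.0445]
```

View pics/c4.png

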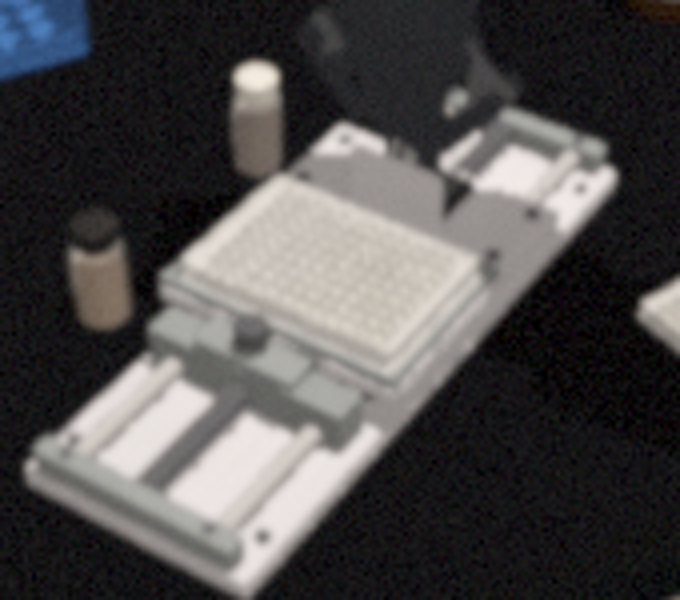

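View pics/w4.png

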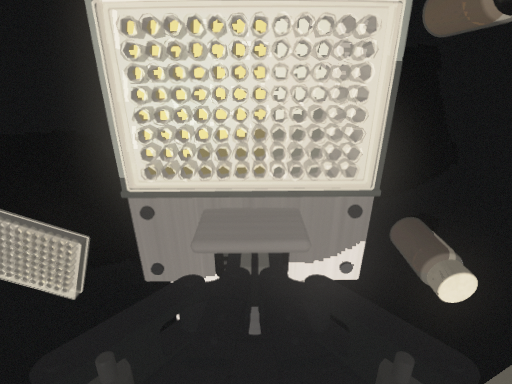

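Carriage is travelling with the fingers and is nearly at the stop (gap by scene 330–400,360). Continue gently until force rises.

Request:
move_arm(steps=[{"hand": 0, "delta_pos": [0.4, 0, 0.2], "spin": -0.3}, {"hand": 0, "delta_pos": [0.4, 0, 0.2], "spin": 0}, {"hand": 0, "delta_pos": [0.4, 0, 0.2], "spin": 0}, {"hand": 0, "delta_pos": [0.3, 0, 0.2], "spin": 0}, {"hand": 0, "delta_pos": [0.3, 0, 0.2], "spin": 0}])

```text
time_s: 5.77
tcp_pos: [0.537, 0.0154, 0.0453]
tool_rot: [[-0.048, 0.999, 0.007], [0.992, 0.049, -0.116], [-0.116, 0.002, -0.993]]
contact_force: [-5.9, -3.8, 20.1]
grip_width: -0.0
```

```bash
python3 -c "
from plan import *
plan([.530,.07,.042],93.5,n=1,vmax=1.0)
"
```

```text
t 5.77 tcp [0.537  0.0154 0.0453] yaw 92.78 F [-5.9 -3.8 20.1] g -0.0
([1.0, -0.08, -0.06], -0.7)
end [0.5357 0.0253 0.0448]
```

Request:
move_arm(steps=[{"hand": 0, "delta_pos": [0.5, 0, 0.2], "spin": 0}, {"hand": 0, "delta_pos": [0.6, 0, 0.2], "spin": 0}, {"hand": 0, "delta_pos": [0.6, 0, 0.2], "spin": 0}, {"hand": 0, "delta_pos": [0.6, 0, 0.2], "spin": 0}, {"hand": 0, "delta_pos": [0.6, 0, 0.2], "spin": 0}])

```text
time_s: 6.18
tcp_pos: [0.5369, 0.0155, 0.0455]
tool_rot: [[-0.032, 0.999, 0.001], [0.986, 0.032, -0.163], [-0.163, -0.005, -0.987]]
contact_force: [-6.1, -7.3, 23.4]
grip_width: 0.0
```

```bash
python3 -c "
from plan import *
plan([.530,.07,.042],93.5,n=1,vmax=1.0)
p=viewer.get_image('scene');cv2.imwrite('pics/c5.png',cv2.resize(p['img'][200:300,160:290],None,fx=6,fy=6,interpolation=2)[:,:,::-1])
"
```

```text
t 6.18 tcp [0.5369 0.0155 0.0455] yaw 91.85 F [-6.1 -7.3 23.4] g 0.0
([0.99, -0.09, -0.1], -1.6)
end [0.5357 0.0254 0.0449]
```

View pics/c5.png

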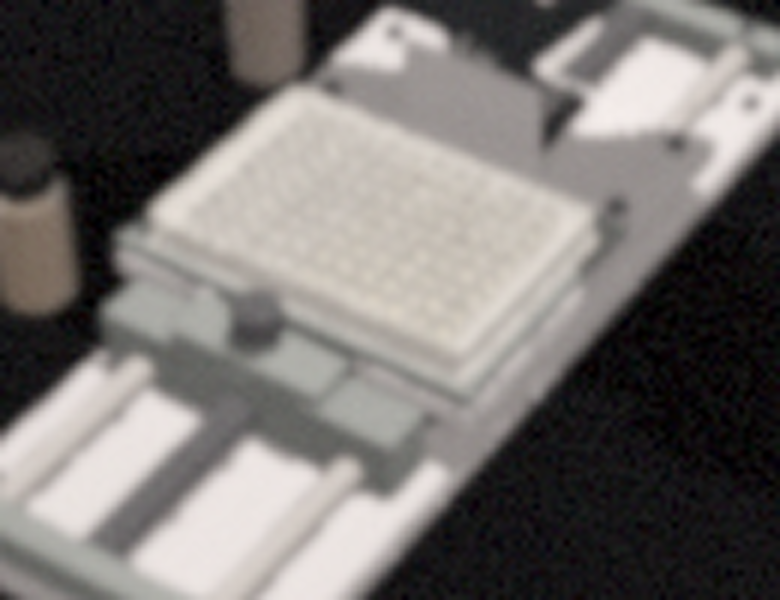

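Run:
```python
from h import *
import pickle
p=pickle.load(open('P.pkl','rb'))['scene']
def hit(u,v,z0):
    p2=dict(p);zz=np.array(p['z_map']);
    zz[int(v),int(u)]=1;p2['z_map']=zz;a=pix(p2,u,v)
    c=np.linalg.inv(p['world_to_cam'])[:3,3];d=a-c
    return c+d*(z0-c[2])/d[2]
for z,prs in [(.04,[((615,205),(617,208)),((653,160),(678,142)),((452,88),(396,33)),((411,124),(333,86))])]:
    for a,b in prs:
        A=hit(140+a[0]/4.4,170+a[1]/4.4,z);B=hit(160+b[0]/6,200+b[1]/6,z);print(A.round(4),B.round(4),np.linalg.norm(B-A).round(4))
```

```text
[ 0.4772 -0.0384  0.04  ] [0.4734 0.0324 0.04  ] 0.0709
[ 0.4812 -0.0805  0.04  ] [ 0.4759 -0.0097  0.04  ] 0.071
[ 0.6002 -0.0711  0.04  ] [ 0.5952 -0.0012  0.04  ] 0.07
[ 0.5984 -0.0327  0.04  ] [0.5943 0.0372 0.04  ] 0.07
```

Request:
move_arm(steps=[{"hand": 0, "delta_pos": [0.3, 0, 0], "spin": 0}, {"hand": 0, "delta_pos": [0.2, 0, -0.2], "spin": 0}, {"hand": 0, "delta_pos": [0.1, 0, -0.3], "spin": 0}, {"hand": 0, "delta_pos": [0, 0, -0.4], "spin": 0}, {"hand": 0, "delta_pos": [0, 0, -0.5], "spin": 0}])

```text
time_s: 6.65
tcp_pos: [0.5366, 0.0178, 0.0607]
tool_rot: [[-0.027, 1.0, -0.001], [0.985, 0.026, -0.173], [-0.173, -0.006, -0.985]]
contact_force: [-0.2, -0.4, 0.6]
grip_width: 0.0
```

```bash
python3 -c "
from plan import *
plan([.537,.012,.15],93.5,n=5,vmax=2.0)
p=viewer.get_image('side');cv2.imwrite('pics/s6.png',cv2.resize(p['img'][140:250,190:300],None,fx=5,fy=5,interpolation=2)[:,:,::-1])
"
```

```text
t 6.65 tcp [0.5366 0.0178 0.0607] yaw 91.57 F [-0.2 -0.4  0.6] g 0.0
([-0.47, -0.01, -1.94], -1.9)
([-0.47, -0.02, -1.94], -0.0)
([-0.47, -0.02, -1.94], -0.0)
([-0.47, -0.02, -1.94], -0.0)
([-0.23, -0.02, -0.94], -0.0)
end [0.537 0.012 0.15 ]
```

View pics/s6.png

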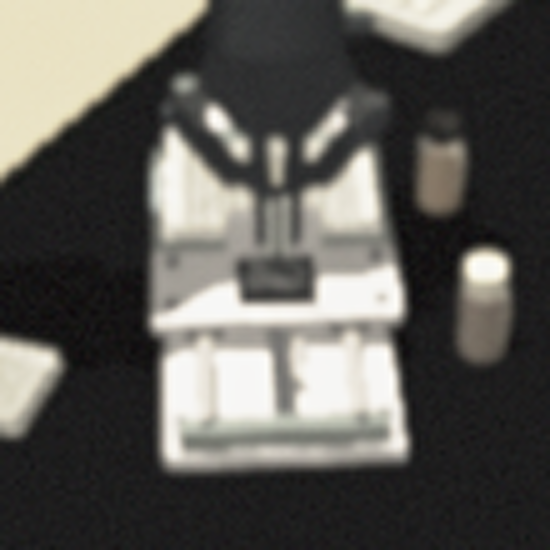

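Request:
move_arm(steps=[{"hand": 0, "delta_pos": [-0.7, 0, -1.5], "spin": 0}, {"hand": 0, "delta_pos": [-1, 0, -2.5], "spin": 0}, {"hand": 0, "delta_pos": [-1.5, 0, -3], "spin": 0}, {"hand": 0, "delta_pos": [-2.5, 0, -3], "spin": 0}, {"hand": 0, "delta_pos": [-2.5, 0, -2], "spin": 0}])

```text
time_s: 7.12
tcp_pos: [0.5358, -0.035, 0.1916]
tool_rot: [[-0.045, 0.999, -0.011], [0.985, 0.042, -0.165], [-0.165, -0.018, -0.986]]
contact_force: [1.2, -0.4, -0.6]
grip_width: -0.0001
```

```bash
python3 -c "
from plan import *
import pickle
plan([.537,.012,.15],93.5,n=1,vmax=2.0)
o=manip.get_obs();p=viewer.get_image('wrist');save(p,'w7.png')
s=viewer.get_image('side');c=viewer.get_image('scene')
pickle.dump((o,p,s,c),open('F.pkl','wb'))
cv2.imwrite('pics/s7.png',cv2.resize(s['img'][140:250,190:300],None,fx=5,fy=5,interpolation=2)[:,:,::-1])
cv2.imwrite('pics/c7.png',cv2.resize(c['img'][200:300,160:290],None,fx=6,fy=6,interpolation=2)[:,:,::-1])
for k in ['button_top']:
  for q in (p,s):
    for r in spotter.look_for(q,k): print(k,r['conf'],cam2world(q,r['centre'],o).round(4))
"
```

```text
t 7.12 tcp [ 0.5358 -0.035   0.1916] yaw 92.59 F [ 1.2 -0.4 -0.6] g -0.0001
([1.69, 0.13, 1.06], -0.9)
end [ 0.5362 -0.02    0.1784]
button_top 0.89 [0.5341 0.0117 0.0489]
button_top 0.53 [0.5353 0.0019 0.0513]
```

View pics/w7.png

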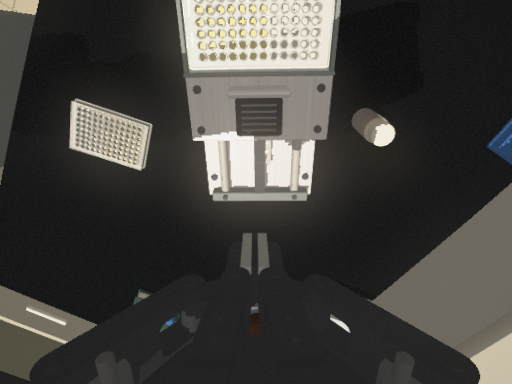

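View pics/s7.png

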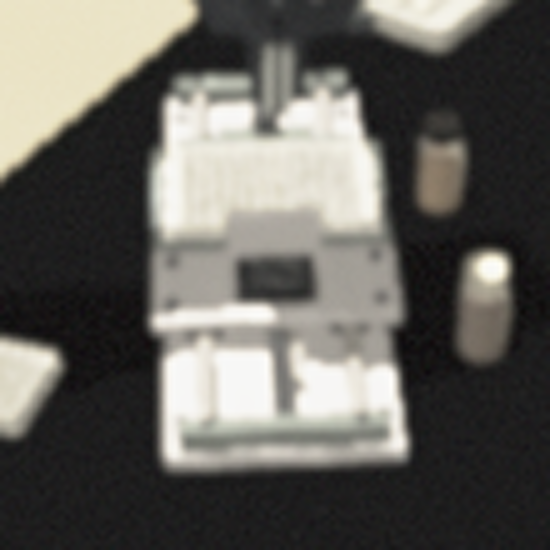

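View pics/c7.png

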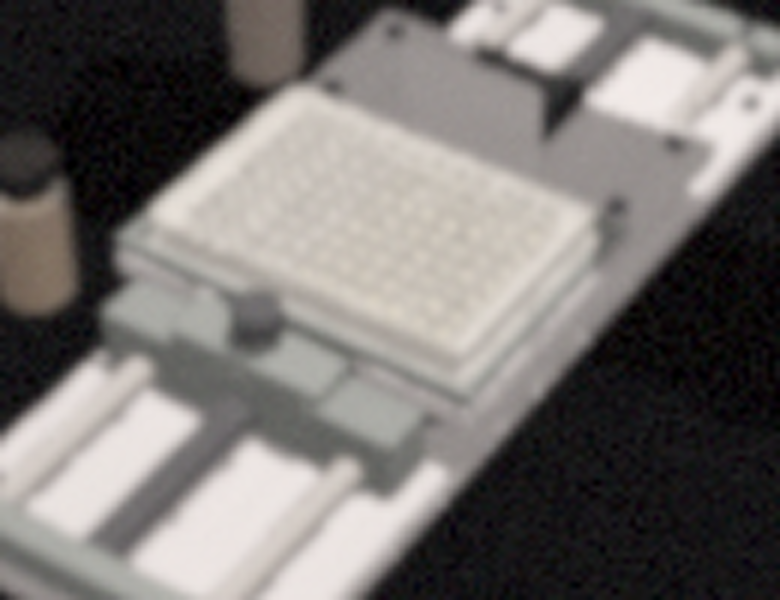

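Run:
```python
from h import *
import pickle
o,p,s,c=pickle.load(open('F.pkl','rb'))
def med(q,u0,u1,v0,v1):
    return np.median([pix(q,u,v,o)[2] for u in range(u0,u1) for v in range(v0,v1) if q['z_map'][v,u]>0])
print('wrist btn',med(p,243,276,102,130),'deckL',med(p,205,228,95,130),'deckR',med(p,292,315,95,130))
x=lambda u:int(190+u/5); y=lambda v:int(140+v/5)
print('side btn',med(s,x(250),x(302),y(268),y(288)),'deck',med(s,x(190),x(230),y(268),y(300)),med(s,x(325),x(370),y(268),y(300)))
o1,p1,_=pickle.load(open('W.pkl','rb'));o=o1
print('start wrist btn',med(p1,250,282,150,175),'deck',med(p1,215,235,145,170),med(p1,297,315,145,170))
P=pickle.load(open('P.pkl','rb'))['side']
print('start side',med(P,241,254,209,215),med(P,225,236,209,217))
d=np.abs(c['img'].astype(int)-P['img'].astype(int))
```

```text
wrist btn 0.05132984590358927 deckL 0.040943231117364726 deckR 0.041085108604337645
side btn 0.05114357271685882 deck 0.04063422258181093 0.0407900275303123
start wrist btn 0.05143508464200211 deck 0.04105395962151753 0.04115352608199489
start side 0.051174965300024466 0.04067563709706601
```

```bash
python3 -c "
from h import *
print(manip.hand_in())"
```

```text
the job is handed in; nothing more can be done
None
```

The carriage is at the end stop with the lock button back up. I handed the job in at about 7.4 s, and no verdict was reported.

**What I did:** I shut the fingers and pressed the black paddle behind the push wall to its hard stop. I held it down with about 20 N or more for the whole slide and pushed the carriage until it would go no further. I then lifted off and backed the arm clear.

**Last checks:**
- **Position:** the deck screws moved 70 to 71 mm between pictures. My depth estimate of the stop distance beforehand was about 71 to 76 mm. At the end the fingers stood still while the forward force rose to about 7 N. The carriage stayed at the same pixels after release. The contact line itself is not visible in any camera view, so contact with the stop is inferred from these readings.
- **Lock:** the button face is 10.3 to 10.4 mm above the deck in both the wrist and side views, the same as before pressing, so it is fully up.
- **Other things:** the plate lies in its nest and the vials stand where they did. The bottle was not in my last close-up pictures, but the arm passed above it.

**Out of line:** the tool tilted about 9 degrees forward while pushing against the stop, with no ill effect. The first press peaked at about 50 N at the fingertips, within the 120 N wrist limit.

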